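Roll the lens sleeve up the inspection ramp

TASK

Using the fingertips, push the steel lens sleeve from behind up the inspection ramp until it drops into the nest at the top, against the black stop, and leave it lying there. Push slowly and steadily all the way: do not flick it, do not lift it, and do not let it roll back down. Leave the other parts on the desk where they are.

Things in the scene. Friction and masses are not known exactly. Their poses are not given: they have to be found in the camera images.
- sleeve_center (a point): Centre of the loose steel lens sleeve, a cylinder 44 mm in diameter and 64 mm long, about 0.2 kg, polished and slippery, two black bands, blue plugs in its ends. At the start it lies on the stand's landing, axis across the stand, free to roll along it between the rails. The point is on the axis, half-way along; its y is that axis, x and z turn in rolling.
- stand: The inspection stand, fixed on the desk, 300 mm long (place and yaw differ each time). Origin on the desk surface, on the centreline; z up, x uphill along the ramp, y across. Grey rails at both sides, 68 mm apart inside, 84 mm outside, rise 8 mm above landing and ramp and 10 mm above the nest floor. Behind the stop a grey gauge box, 50 mm high, reaches to x = 155 mm.
- ramp_foot (a point): Foot of the ramp, on its surface and centreline: stand x = -50 mm, 12 mm high. Downhill of it lies a flat aluminium landing, top 12 mm high, open at its low end at x = -150 mm; uphill the smooth white ramp rises at 8 degrees. Nothing holds the sleeve on the slope: let go of, it rolls back and off the landing.
- ramp_crest (a point): Crest at the top end of the white ramp, on its surface and centreline: stand x = 55 mm, 26.8 mm high. Beyond it is a step 2.5 mm down into the nest, whose flat floor is 24.3 mm high.
- stop_face (a point): Foot of the stop's face, at the nest floor, on the centreline: stand x = 89 mm, 24.3 mm high. The black stop is 58 mm high over the desk, 84 mm wide, with a red patch on its face. A seated sleeve has its centre 22 to 24 mm in front of this face (stand x = 65 to 67 mm), 46 mm above the desk, and stays there by itself.
- hood_center (a point): Bystander: dented aluminium lens hood, 54 mm across, 30 mm tall, standing on the desk; point at its middle, 15 mm up.
- windknob_center (a point): Bystander: black bakelite winding knob, 32 mm across, 20 mm tall, on the desk; point at its middle, 10 mm up.
- nozzle_center (a point): Bystander: steel blower nozzle, a cone standing on its 26 mm base, 45 mm tall; point at its middle, 22.5 mm up.
- timer_center (a point): Bystander: brass-cased self-timer, 34 mm across, 34 mm tall, on the desk; point at its middle, 15 mm up.
Mind the look-alikes: they are no part of the job. What is shaped like the part that bears sleeve_center but green is not meant.

How it is judged:
By the outcome, as a careful person would: the job done as asked, in the order asked, and still so for the second after the job is handed in, with the robot touching nothing.
It also fails if it takes over 48 s, if anything falls off the work surface, if the arm or the gripper's body presses on something with over 40 N, if the wrist force passes 120 N, or if a joint passes its speed limit or range.

ROBOT

A 7-joint arm with a two-finger parallel gripper is mounted at the origin on the work surface. World frame = base frame: x ahead of the robot, y to its left, z up, the work surface at z = 0. Lengths are in mm, angles in rad, forces in N, time in s.
With the tool pointing down it reaches from about 425 to 1025 mm from the base axis. Payload 9.4 kg.
Tool frame: the origin (TCP) lies between the finger pads; the fingertips stand 25 mm ahead of it and the grasp point (between the pads) lies 6 mm ahead of it (arm.tips_ahead is the distance from the TCP to the fingertips, in mm); z points along the fingers, x is the direction in which the jaws open and shut, and the axes are right-handed (so a half turn about z gives the same grasp; the last joint's range is limited). The gripper opens to 93 mm and grips with 3 to 60 N. Pads are 15 mm wide; open, the fingers measure 128 mm over their backs; the gripper's body (75 mm by 188 mm) begins 65 mm behind the grasp point.
Start: joints at [-1.427, 0.599, -0.003, 1.599, 0.002, 0.943, -0.08], TCP at [158.786, 707.397, 243.618] pointing down, gripper open.
Joint ranges: [-2.57, 2.57], [-0.35, 1.97], [-1.29, 1.29], [0.11, 2.56], [-1.05, 4.19], [0.11, 1.86], [-2.63, 2.63]. Speed limits (rad/s): [2.22, 2.22, 3.01, 3.01, 3.14, 3.14, 3.14].

INTERFACE

Orientations are given as a rotation vector (axis times angle).
In Python, from cell import arm, cams gives the robot as it stands.
- The arm moves only by the tool arm_command, never from a script. Its argument "deltas" is a list of rows, each a list of 7 numbers: the gripper's target within -1 to 1 (fully open at 1, half-way at 0, shut at -1), then the shift along the tool's x, y, z in cm, then the turn, a rotation vector about the tool's x, y, z in rad. In form: [[claw, x, y, z, rx, ry, rz], ...]. A call has 1 to 10 rows; each row shifts and turns the commanded pose from where the row before left it, along the tool's axes as they then stand; what a row does not reach is not made up. A row lasts 1/12 s, in which the tool goes at most 41.7 mm and 7.16 degrees, less where a joint would pass 70% of its speed; a pose out of reach is approached as far as the arm can. A call with a gripper value outside its range is refused whole. The fingers move at their own pace and stop on an object; "newtons" is the grip in N (left out, the last holds). Time passes only in rows, so rows that do not move let the fingers close. It gives the time, the measured TCP pose, the force and the opening at its end, in the units of the state.
- arm.sense(): the state, without advancing time (a new reading comes with each control period).
- cams.camera(name): name is "side" or "top" or "wrist"; returns a dict with "pixels" (400x640x3 uint8, blue, green, red), "z_map" (400x640 float32, mm along the optical axis (not along the pixel's ray), 0 where there is no reading), "K" (3x3 intrinsics, pixels), "dist" ([k1, k2, p1, p2, k3] as OpenCV has them; the pictures are not rectified), "R" (3x3) and "t" (3): a world point X has camera coordinates R X + t; the wrist camera has in their place "tool_from_camera" (4x4, takes a point from camera to tool coordinates, whose origin is the TCP and whose axes are the tool frame's). Camera axes: x right, y down, z forward; pixel columns grow to the right and rows downward; lengths in mm; the calibration is good to about 2 mm. A picture is of the moment at which its call begins: read the wrist's pose just before it.
- arm.hand_in(): hands the job in, once; it reports no verdict.
The state is a dict: "clock": time; "joints": joint angles; "qvel": joint speeds; "joint_efforts": joint torques, N m; "ee_pos": TCP position; "eef_rot": TCP orientation; "force": force on the tool from outside, world axes, zero at the start; "wrist_torque": the same for the moment, N m; "opening": opening from 0.0 (shut) to 1.0 (fully open).
Only numpy, scipy, OpenCV 4.12 (cv2) and the standard library are available. Lean on these libraries where they do the work, as an engineer would, in place of code of your own. Each camera call takes 0.05 s, during which the arm holds its last target.

## Working session

There is one attempt and no reset: what is moved stays moved. The work goes in short steps, Python scripts to look and compute and a tool call to move; the robot and the scene stay as the last step left them, time stands still between calls to the robot, and variables do not carry over. Pictures are saved under pics/ and viewed, and the job is handed in when it is done.

Besides the shell and the picture viewer there is one more tool, called after "Emit:" by a JSON object that holds its "api" and its "payload", one argument or row to a line. arm_command: Moves the arm, as the interface text tells. Its arguments: {"type":"object","properties":{"deltas":{"type":"array","items":{"type":"array","items":{"type":"number"}}},"newtons":{"type":"number"}},"required":["deltas"]}

```bash
ls; mkdir -p pics; python3 - <<'E'
from cell import arm,cams
import cv2,numpy as np,pickle
print(arm.sense())
for n in ["side","top","wrist"]:
    c=cams.camera(n); cv2.imwrite(f"pics/{n}0.png",c["pixels"]); pickle.dump(c,open(f"{n}0.pkl","wb"))
    print(n,{k:np.round(v,3).tolist() for k,v in c.items() if k not in("pixels","z_map")})
E
```

```text
pics
{'clock': 0.0, 'joints': array([-1.42668475,  0.60012578, -0.00255801,  1.60010342,  0.00177638,
        0.94289896, -0.07977942]), 'qvel': array([ 0.0002199 , -0.00090784, -0.00189551,  0.00013784,  0.0003654 ,
       -0.00046424, -0.00043455]), 'joint_efforts': array([-8.19541128e-04, -7.65075517e+01,  1.49700455e+00, -2.52335966e+01,
       -5.24371339e-02,  1.72681577e-02,  1.48898193e-04]), 'ee_pos': array([158.69327237, 706.96960437, 242.7686951 ]), 'eef_rot': array([ 2.45178671e+00,  1.96259613e+00, -1.76299866e-03]), 'force': array([-0.08275682,  0.00902733, -0.40240057]), 'wrist_torque': array([-0.01666747, -0.01525411, -0.03291923]), 'opening': 0.997825860125082}
side {'K': [[384.307, 0.0, 325.19], [0.0, 384.307, 201.88], [0.0, 0.0, 1.0]], 'dist': [0.011, 0.0, 0.0, 0.0, 0.0], 'R': [[0.862, -0.507, -0.02], [-0.334, -0.535, -0.776], [0.383, 0.675, -0.631]], 't': [-450.862, 252.278, 500.945]}
top {'K': [[471.143, 0.0, 319.113], [0.0, 471.143, 194.666], [0.0, 0.0, 1.0]], 'dist': [-0.059, 0.0, 0.0, 0.0, 0.0], 'R': [[0.006, -1.0, -0.01], [-0.982, -0.004, -0.189], [0.189, 0.011, -0.982]], 't': [61.148, 558.578, 915.757]}
wrist {'K': [[287.332, 0.0, 320.002], [0.0, 287.332, 195.77], [0.0, 0.0, 1.0]], 'dist': [-0.021, 0.0, 0.0, 0.0, 0.0], 'tool_from_camera': [[1.0, 0.0, -0.001, -1.155], [-0.0, 0.962, 0.274, -76.062], [0.001, -0.274, 0.962, -140.476], [0.0, 0.0, 0.0, 1.0]]}
```

View pics/side0.png

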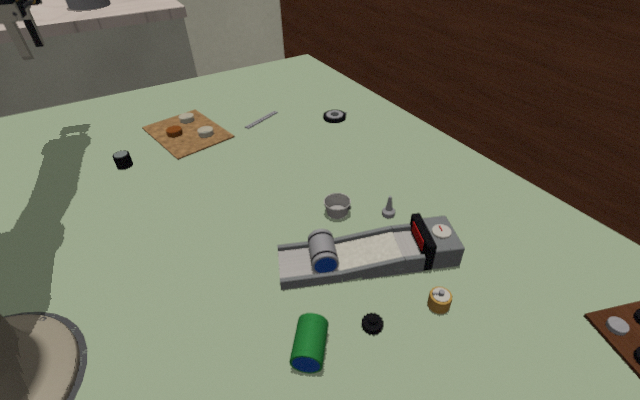

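View pics/top0.png

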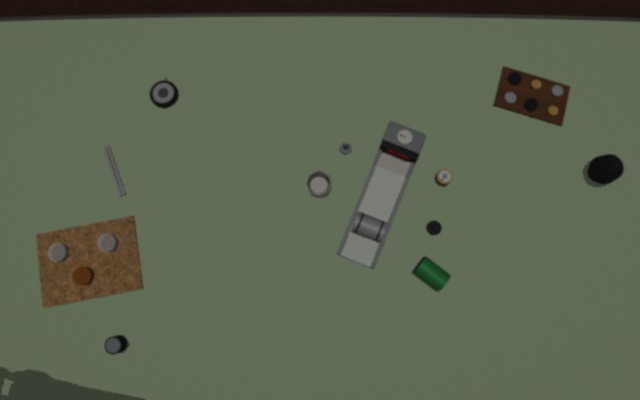

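View pics/wrist0.png

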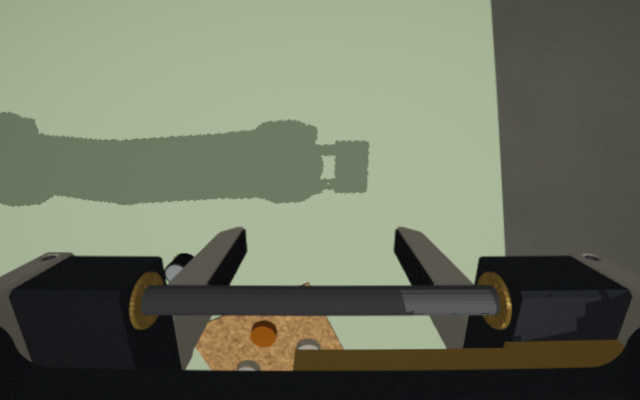

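The side view shows the stand with the sleeve at about (323,252) and the red-patched stop at (420,240). In the top view the sleeve is at (370,227), the stop at (400,155) and the open end near (358,255). The green decoy is at (432,274). I'll enlarge both views for corners.

```bash
python3 - <<'E'
import cv2,pickle
c=pickle.load(open("top0.pkl","rb"))["pixels"]; cv2.imwrite("pics/topz.png",cv2.convertScaleAbs(cv2.resize(c[110:280,310:470],None,fx=3.5,fy=3.5,interpolation=2),alpha=1.5))
c=pickle.load(open("side0.pkl","rb"))["pixels"]; cv2.imwrite("pics/sidez.png",cv2.resize(c[180:300,265:475],None,fx=3.5,fy=3.5,interpolation=2))
E
```

```text
(no output)
```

View pics/topz.png

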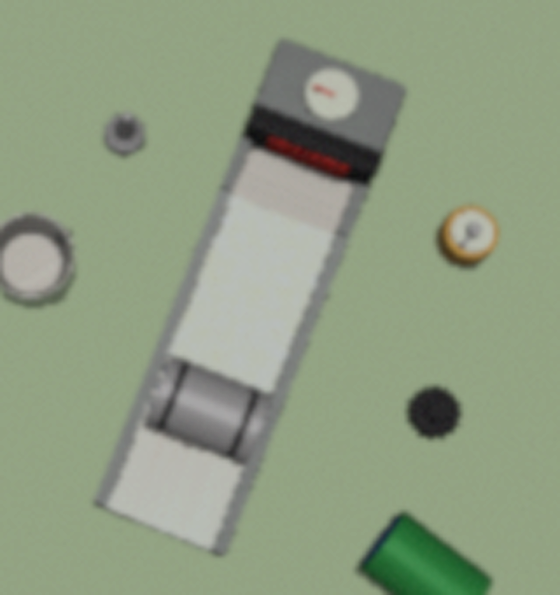

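View pics/sidez.png

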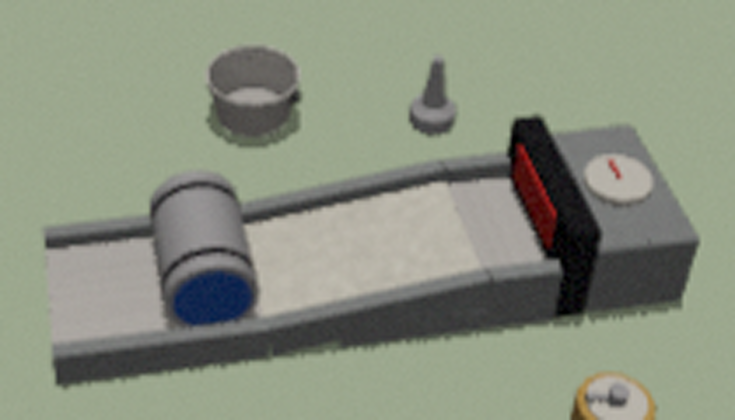

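```bash
cat > h.py <<'E'
import numpy as np,cv2,pickle
def ray(c,uv):
    p=cv2.undistortPoints(np.array([[uv]],float),c["K"],np.array(c["dist"],float))[0,0]
    d=c["R"].T@np.array([p[0],p[1],1]); o=-c["R"].T@c["t"]; return o,d/np.linalg.norm(d)
def plane(c,uv,z):
    o,d=ray(c,uv); return o+d*(z-o[2])/d[2]
def tri(c1,u1,c2,u2):
    o1,d1=ray(c1,u1);o2,d2=ray(c2,u2)
    s=np.linalg.lstsq(np.stack([d1,-d2],1),o2-o1,rcond=None)[0]
    a,b=o1+s[0]*d1,o2+s[1]*d2; return (a+b)/2,np.linalg.norm(a-b)
def proj(c,X):
    r,_=cv2.Rodrigues(np.array(c["R"],float)); return cv2.projectPoints(np.array(X,float).reshape(-1,1,3),r,np.array(c["t"],float),c["K"],np.array(c["dist"],float))[0][:,0]
E
python3 - <<'E'
from h import *
np.set_printoptions(precision=1,suppress=True)
T=pickle.load(open("top0.pkl","rb"));S=pickle.load(open("side0.pkl","rb"))
t=lambda u:((u[0]+.5)/3.5-.5+310,(u[1]+.5)/3.5-.5+110)
s=lambda u:((u[0]+.5)/3.5-.5+265,(u[1]+.5)/3.5-.5+180)
P={"lowL":((97,503),(45,228),20),"lowR":((222,553),(55,347),20),"boxL":((283,40),(630,125),50),"boxR":((404,90),(697,240),50),"crestL":((232,197),(447,182),27),"crestR":((336,232),(483,272),27)}
Q={}
for k,(a,b,z) in P.items():
    X,g=tri(T,t(a),S,s(b)); A=plane(T,t(a),z); B=plane(S,s(b),z)
    print(k,X,round(g,1),A,B); Q[k]=(A+B)/2
# hand-picked sleeve end-centre silhouette in top
lo=(Q["lowL"]+Q["lowR"])/2; hi=(Q["boxL"]+Q["boxR"])/2
v=(hi-lo)[:2];print("len",np.linalg.norm(v),"yaw",np.arctan2(v[1],v[0]),np.degrees(np.arctan2(v[1],v[0])))
for a,b in (("lowL","lowR"),("boxL","boxR")):
    w=(Q[a]-Q[b])[:2];print("width",np.linalg.norm(w),np.degrees(np.arctan2(-w[0],w[1])))
# depth-based sleeve: points in top & side
for c,n in ((T,"top"),(S,"side")):
    z=c["z_map"]; vv,uu=np.nonzero(z>0)
    p=cv2.undistortPoints(np.stack([uu,vv],1).astype(float)[:,None],c["K"],np.array(c["dist"],float))[:,0]
    zz=z[vv,uu]; X=(np.c_[p*zz[:,None],zz]-c["t"])@c["R"]
    yaw=np.arctan2(v[1],v[0]);o=lo[:2]+150*np.array([np.cos(yaw),np.sin(yaw)])
    L=np.c_[(X[:,:2]-o)@np.array([[np.cos(yaw),-np.sin(yaw)],[np.sin(yaw),np.cos(yaw)]]),X[:,2]]
    m=(abs(L[:,1])<28)&(L[:,0]>-160)&(L[:,0]<160)&(L[:,2]>0)
    for x in range(-150,155,6):
        k=m&(abs(L[:,0]-x)<3)
        if k.sum(): print(n,x,k.sum(),np.median(L[k,2]).round(1),end=" | ")
    k=m&(L[:,2]>38)&(L[:,0]<10); print("\nsleeve top pts",L[k].mean(0),L[k].min(0),L[k].max(0))
print("origin",o,yaw)
E
```

```text
lowL [441.1  25.6  20.7] 1.3 [440.5  25.8  20. ] [442.   26.1  20. ]
lowR [412.  -48.   23.3] 1.6 [411.3 -48.1  20. ] [413.6 -45.5  20. ]
boxL [721.3 -87.7  44.5] 0.0 [719.3 -86.9  50. ] [715.9 -91.9  50. ]
boxR [ 691.3 -161.9   41.7] 1.5 [ 687.9 -159.6   50. ] [ 684.8 -167.    50. ]
crestL [627.9 -57.4  26. ] 2.5 [626.5 -56.7  27. ] [628.4 -58.5  27. ]
crestR [ 603.2 -118.6   30.4] 1.9 [ 604.8 -119.7   27. ] [ 604.5 -116.1   27. ]
len 298.5530741420379 yaw -0.39866118722659133 -22.84160348375841
width 78.2609300914468 -21.536704880285576
width 80.21784453269157 -22.95872870438559
top -150 79 10.9 | top -144 75 12.6 | top -138 76 13.0 | top -132 78 12.8 | top -126 76 12.8 | top -120 74 12.6 | top -114 75 12.6 | top -108 76 12.1 | top -102 78 13.2 | top -96 136 38.9 | top -90 90 50.3 | top -84 86 54.5 | top -78 84 56.6 | top -72 78 56.2 | top -66 71 54.5 | top -60 66 50.4 | top -54 28 44.7 | top -48 49 13.1 | top -42 73 13.2 | top -36 75 15.0 | top -30 80 15.7 | top -24 75 16.5 | top -18 75 17.2 | top -12 73 18.1 | top -6 71 18.9 | top 0 76 19.9 | top 6 76 20.4 | top 12 76 21.2 | top 
[... 848 characters left out ...]
e -36 86 14.4 | side -30 83 15.5 | side -24 84 16.1 | side -18 84 16.9 | side -12 83 17.9 | side -6 82 18.6 | side 0 83 19.6 | side 6 82 20.3 | side 12 85 21.4 | side 18 83 22.2 | side 24 85 23.1 | side 30 82 23.6 | side 36 86 24.7 | side 42 81 25.5 | side 48 78 26.1 | side 54 72 26.5 | side 60 74 24.8 | side 66 75 24.9 | side 72 69 24.6 | side 78 71 24.6 | side 84 147 26.1 | side 90 238 51.6 | side 96 81 58.4 | side 102 62 58.1 | side 108 8 46.2 | side 114 87 45.6 | side 120 91 46.6 | side 126 84 48.5 | side 132 76 48.4 | side 138 74 48.2 | side 144 71 45.7 | side 150 73 45.0 | 
sleeve top pts [-76.6  -1.   52.2] [-97. -28.  38.] [-53.3  28.   59.3]
origin [565.1 -68.7] -0.39866118722659133
```

Depth and ray measurements agree: floor heights of 12.5, 26.5 and 24.7, and the sleeve top at 56.4 at stand x of about -76. Next I'll refine the lateral centreline and yaw.

```bash
python3 - <<'E'
from h import *
np.set_printoptions(precision=2,suppress=True)
o=np.array([565.1,-68.7]);yaw=-0.39866
A=np.array([[np.cos(yaw),-np.sin(yaw)],[np.sin(yaw),np.cos(yaw)]])
for n in("top","side"):
    c=pickle.load(open(n+"0.pkl","rb"));z=c["z_map"]; vv,uu=np.nonzero(z>0)
    p=cv2.undistortPoints(np.stack([uu,vv],1).astype(float)[:,None],c["K"],np.array(c["dist"],float))[:,0]
    zz=z[vv,uu]; X=(np.c_[p*zz[:,None],zz]-c["t"])@c["R"]; L=np.c_[(X[:,:2]-o)@A,X[:,2]]
    for a,b,f in((-145,-100,12.3),(-40,-10,15.5),(-10,20,20),(20,50,24),(60,85,24.5),(115,150,25)):
        h=f+np.clip(L[:,0]-(a+b)/2,-99,99)*(np.tan(np.radians(8)) if -40<=a<50 else 0)
        k=(L[:,0]>a)&(L[:,0]<b)&(abs(L[:,1])<60)&(L[:,2]-h>4.5)
        y=L[k,1]; l=y[y>0];r=y[y<0]
        print(n,a,"outer",np.percentile(l,97),np.percentile(r,3),"inner",np.percentile(l,3),np.percentile(r,97),"outer-mid",(np.percentile(l,97)+np.percentile(r,3))/2)
    k=(L[:,0]>-110)&(L[:,0]<-45)&(abs(L[:,1])<40)&(L[:,2]>45)
    rect=cv2.minAreaRect(L[k,:2].astype(np.float32));print("sleeve",rect)
E
```

```text
top -145 outer 40.82304133375293 -41.33679791646509 inner 29.29171225215851 -34.98523057130047 outer-mid -0.2568782913560774
top -40 outer 42.16299011067602 -39.35128366484037 inner 7.554239752417284 -21.75549444702278 outer-mid 1.4058532229178233
top -10 outer 42.579585272370714 -38.66328064140078 inner 35.29023340972911 -25.474736519310582 outer-mid 1.9581523154849663
top 20 outer 43.05400478895485 -38.3905415608035 inner 9.550446745903315 -25.160392089522315 outer-mid 2.331731614075675
top 60 outer 43.70548053347191 -37.955117343709446 inner 36.27955956679379 -11.461039254314457 outer-mid 2.8751815948812336
top 115 outer 45.38689851376934 -36.34782663144145 inner 1.553939997810159 -1.2413182560253544 outer-mid 4.519535941163944
sleeve ((-75.48912811279297, -0.4642982482910156), (39.699161529541016, 64.11042785644531), 0.7247745990753174)
side -145 outer 41.27249748563006 -43.79744384836455 inner 32.42180518525144 -34.68306649124508 outer-mid -1.2624731813672447
side -40 outer 42.58092648321397 -42.11860548581499 inner 34.23865272601243 -33.0222901280434 outer-mid 0.2311604986994915
side -10 outer 43.1773811380295 -42.26804755622753 inner 34.38972586491081 -32.56095713062358 outer-mid 0.45466679090098694
side 20 outer 44.018179721021845 -40.773437708500936 inner 34.88721531245822 -32.1452629351825 outer-mid 1.6223710062604546
side 60 outer 43.83957343964077 -40.3618208909438 inner 35.49256536202666 -31.923314934727077 outer-mid 1.7388762743484882
side 115 outer 42.50964284446501 -39.28944163772297 inner 1.343017779814147 -2.0052910802630137 outer-mid 1.61010060337102
sleeve ((-75.21099090576172, -0.7251091003417969), (39.309959411621094, 66.82717895507812), 0.7858380675315857)
```

Emit:
{"api": "arm_command", "payload": {
  "deltas": [
    [-0.57,0,1,0,0,0,0.089],
    [-0.57,0,2,0,0,0,0.089],
    [-0.57,-1.5,3.5,0,0,0,0],
    [-0.57,-1.5,3.5,0,0,0,0],
    [-0.57,-1.5,3.5,0,0,0,0],
    [-0.57,-1.5,3.5,0,0,0,0],
    [-0.57,-2,3.2,0,0,0,0],
    [-0.57,-2,3.2,0,0,0,0],
    [-0.57,-2,3,0,0,0,0],
    [-0.57,-2,3,0,0,0,0]
  ],
  "newtons": 20
}}

```text
clock: 0.98
ee_pos: [377.3, 465.8, 243.5]
eef_rot: [2.617, 1.737, -0.0]
force: [0.3, 0.6, 0.5]
opening: 0.336
```

Emit:
{"api": "arm_command", "payload": {
  "deltas": [
    [-0.57,-2.8,2.5,0,0,0,-0.016],
    [-0.57,-2.8,2.5,0,0,0,0],
    [-0.57,-3,2.5,0,0,0,0],
    [-0.57,-3,2.5,0,0,0,0],
    [-0.57,-3,2.5,0,0,0,0],
    [-0.57,-3,2.5,0,0,0,0],
    [-0.57,-3,2,0,0,0,0],
    [-0.57,-3,2,0,0,0,0],
    [-0.57,-3,2,0,0,0,0],
    [-0.57,-3,1.5,0,0,0,0]
  ]
}}

```text
clock: 1.82
ee_pos: [474.7, 106.7, 243.7]
eef_rot: [2.604, 1.757, 0.001]
force: [0.0, -0.6, 0.3]
opening: 0.216
```

Emit:
{"api": "arm_command", "payload": {
  "deltas": [
    [-0.57,-3,0,0,0,0,0],
    [-0.57,-3,0,0,0,0,0],
    [-0.57,-3,0,0,0,0,0],
    [-0.57,0,0,0,0,0,0],
    [-0.57,0,0,0,0,0,0],
    [-0.57,0,0,0,0,0,0]
  ]
}}

```text
clock: 2.32
ee_pos: [440.9, 25.7, 243.8]
eef_rot: [2.603, 1.758, 0.001]
force: [0.2, 0.5, 0.5]
opening: 0.219
```

Emit:
{"api": "arm_command", "payload": {
  "deltas": [
    [-0.57,-2,1.4,0,0,0,0],
    [-0.57,-2,1.4,0,0,0,0],
    [-0.57,0,0,2.5,0,0,0],
    [-0.57,0,0,3,0,0,0],
    [-0.57,0,0,3,0,0,0],
    [-0.57,0,0,3,0,0,0],
    [-0.57,0,0,2,0,0,0],
    [-0.57,0,0,1,0,0,0],
    [-0.57,0,0,0,0,0,0],
    [-0.57,0,0,0,0,0,0]
  ]
}}

```text
clock: 3.15
ee_pos: [451.8, -21.3, 98.1]
eef_rot: [-2.601, -1.76, 0.002]
force: [-0.3, -0.1, 0.6]
opening: 0.213
```

```bash
cat > look.py <<'E'
import sys; from cell import arm,cams
from h import *
i=sys.argv[1]; A=[]
for n,(r0,r1,c0,c1) in {"top":(110,280,310,470),"side":(150,300,265,475)}.items():
    c=cams.camera(n);p=c["pixels"][r0:r1,c0:c1]
    p=cv2.resize(p,None,fx=450/p.shape[0],fy=450/p.shape[0],interpolation=2)
    A.append(p[:, :400] if n=="top" else cv2.resize(p,(400,450*400//p.shape[1])))
    if n=="top":A[-1]=A[-1][:450]
    pickle.dump(c,open(f"{n}{i}.pkl","wb"))
h=450; A=[cv2.copyMakeBorder(a,0,h-a.shape[0],0,0,0) for a in A]
cv2.imwrite(f"pics/l{i}.png",np.hstack(A)); s=arm.sense(); print(s["clock"],s["ee_pos"],s["force"])
E
python3 look.py 1
```

```text
3.25 [452.19133566 -21.6637671   99.17925942] [-0.84669224 -0.95674206  0.81231342]
```

View pics/l1.png

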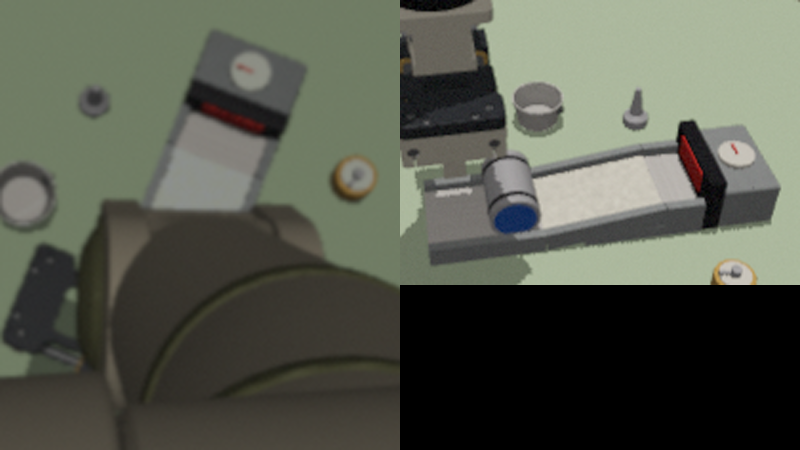

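The gripper is behind the sleeve, with its fingers at about (470,165) in the side half of the picture. The sleeve is at (512,195) and undisturbed. Next I'll descend.

Emit:
{"api": "arm_command", "payload": {
  "deltas": [
    [-0.57,0,0,1.2,0,0,0],
    [-0.57,0,0,1.2,0,0,0],
    [-0.57,0,0,1.2,0,0,0],
    [-0.57,0,0,1.1,0,0,0],
    [-0.57,0,0,0,0,0,0],
    [-0.57,0,0,0,0,0,0]
  ]
}}

```text
clock: 3.75
ee_pos: [451.9, -22.1, 52.2]
eef_rot: [2.603, 1.759, 0.001]
force: [0.2, 0.6, 0.8]
opening: 0.214
```

```bash
python3 look.py 2; python3 - <<'E'
from h import *
from cell import cams
cv2.imwrite("pics/w2.png",cams.camera("wrist")["pixels"])
E
```

```text
3.85 [452.06730733 -22.17168484  52.60051843] [-0.46822533 -0.41139449 -0.27786458]
```

View pics/l2.png

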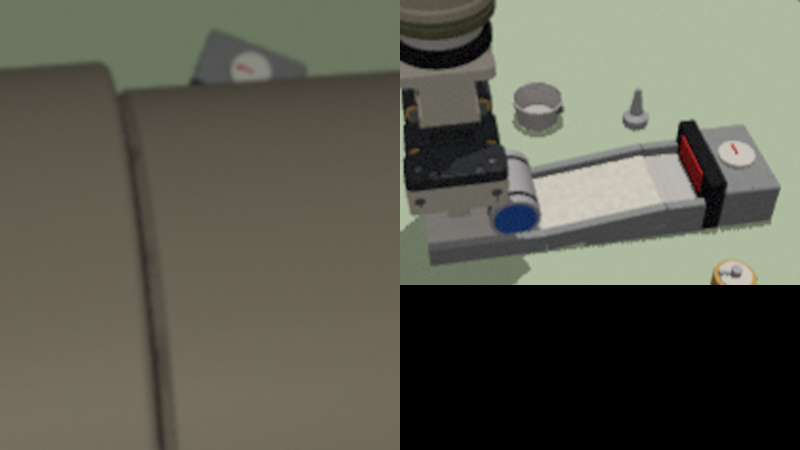

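View pics/w2.png

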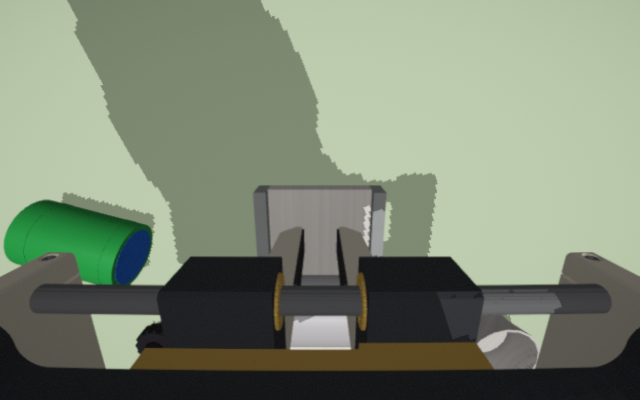

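Emit:
{"api": "arm_command", "payload": {
  "deltas": [
    [-0.57,0,0.15,0,0,0,0],
    [-0.57,0,0.15,0,0,0,0],
    [-0.57,0,0.15,0,0,0,0],
    [-0.57,0,0.15,0,0,0,0],
    [-0.57,0,0.15,0,0,0,0],
    [-0.57,0,0.15,0,0,0,0],
    [-0.57,0,0.15,0,0,0,0],
    [-0.57,0,0.12,0,0,0,0],
    [-0.57,0,0.12,0,0,0,0],
    [-0.57,0,0.12,0,0,0,0]
  ]
}}

```text
clock: 4.73
ee_pos: [464.7, -27.6, 51.6]
eef_rot: [-2.603, -1.758, 0.0]
force: [-0.1, 0.4, 0.5]
opening: 0.216
```

Emit:
{"api": "arm_command", "payload": {
  "deltas": [
    [-0.57,0,0.12,0,0,0,0],
    [-0.57,0,0.12,0,0,0,0],
    [-0.57,0,0.12,0,0,0,0],
    [-0.57,0,0.12,0,0,0,0],
    [-0.57,0,0.12,0,0,0,0],
    [-0.57,0,0.12,0,0,0,0],
    [-0.57,0,0.12,0,0,0,0],
    [-0.57,0,0.12,0,0,0,0],
    [-0.57,0,0.12,0,0,0,0],
    [-0.57,0,0.12,0,0,0,0]
  ]
}}

```text
clock: 5.57
ee_pos: [475.8, -32.1, 51.6]
eef_rot: [-2.603, -1.758, 0.0]
force: [-0.1, 0.2, 0.3]
opening: 0.214
```

```bash
cat > m.py <<'E'
import sys; from cell import arm,cams
from h import *
np.set_printoptions(precision=1,suppress=True)
o=np.array([565.5,-67.6]);yaw=np.radians(-21.95)
A=np.array([[np.cos(yaw),-np.sin(yaw)],[np.sin(yaw),np.cos(yaw)]])
s=arm.sense();print(s["clock"],"tcp stand",(s["ee_pos"][:2]-o)@A,s["ee_pos"][2],"F",s["force"])
c=cams.camera("side");im=c["pixels"]
i=sys.argv[1];p=im[150:300,265:475];cv2.imwrite(f"pics/s{i}.png",cv2.resize(p,None,fx=3,fy=3,interpolation=2))
hsv=cv2.cvtColor(im,cv2.COLOR_BGR2HSV)
m=cv2.inRange(hsv,(108,120,40),(130,255,255)); m[300:]=0;m[:150]=0
n,l,st,ce=cv2.connectedComponentsWithStats(m)
k=1+np.argmax(st[1:,4]); (cx,cy),ax,an=cv2.fitEllipse(max(cv2.findContours((l==k).astype(np.uint8),0,1)[0],key=len))
# end plug plane: stand y = -32
ro,d=ray(c,(cx,cy)); R2=A.T; a=R2@(ro[:2]-o);b=R2@d[:2]; t=(-32-a[1])/b[1]
print("plug px",cx,cy,"area",st[k,4],"end centre stand x",a[0]+t*b[0],"z",ro[2]+t*d[2])
E
python3 m.py 3
```

```text
5.5667 tcp stand [-96.5  -0.6] 51.63150577553787 F [-0.1  0.2  0.3]
plug px 331.5622253417969 264.0653991699219 area 247 end centre stand x -65.167076483106 z 34.50213440131495
```

View pics/s3.png

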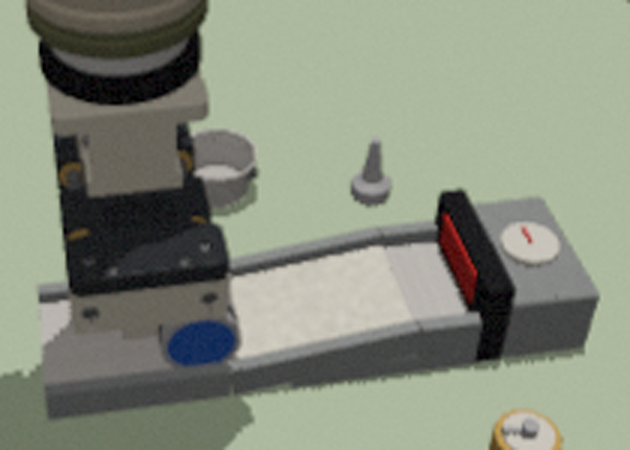

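Emit:
{"api": "arm_command", "payload": {
  "deltas": [
    [-0.57,0,0.13,0,0,0,0],
    [-0.57,0,0.13,0,0,0,0],
    [-0.57,0,0.13,0,0,0,0],
    [-0.57,0,0.13,0,0,0,0],
    [-0.57,0,0.13,0,0,0,0],
    [-0.57,0,0.13,0,0,0,0],
    [-0.57,0,0.13,0,0,0,0],
    [-0.57,0,0.13,0,0,0,0],
    [-0.57,0,0.13,0,0,0,0],
    [-0.57,0,0.13,0,0,0,0]
  ]
}}

```text
clock: 6.45
ee_pos: [487.9, -36.9, 51.6]
eef_rot: [-2.603, -1.758, 0.0]
force: [-0.4, 0.3, 1.3]
opening: 0.214
```

```bash
python3 m.py 4
```

```text
6.45 tcp stand [-83.4  -0.6] 51.633443711907816 F [-0.4  0.3  1.3]
plug px 339.3744812011719 263.03326416015625 area 244 end centre stand x -52.40252354495034 z 34.58909235191811
```

Emit:
{"api": "arm_command", "payload": {
  "deltas": [
    [-0.57,0,0.13,-0.01,0,0,0],
    [-0.57,0,0.13,-0.018,0,0,0],
    [-0.57,0,0.13,-0.018,0,0,0],
    [-0.57,0,0.13,-0.018,0,0,0],
    [-0.57,0,0.13,-0.018,0,0,0],
    [-0.57,0,0.13,-0.018,0,0,0],
    [-0.57,0,0.13,-0.018,0,0,0],
    [-0.57,0,0.13,-0.018,0,0,0],
    [-0.57,0,0.13,-0.018,0,0,0],
    [-0.57,0,0.13,-0.018,0,0,0]
  ]
}}

```text
clock: 7.33
ee_pos: [500.0, -41.8, 53.4]
eef_rot: [2.603, 1.758, 0.0]
force: [-0.4, 0.5, 0.5]
opening: 0.214
```

```bash
python3 m.py 5
```

```text
7.3333 tcp stand [-70.4  -0.5] 53.38100654816175 F [-0.4  0.5  0.5]
plug px 347.44378662109375 261.35455322265625 area 248 end centre stand x -39.18785067497059 z 36.14369574022709
```

Emit:
{"api": "arm_command", "payload": {
  "deltas": [
    [-0.57,0,0.14,-0.02,0,0,0],
    [-0.57,0,0.14,-0.02,0,0,0],
    [-0.57,0,0.14,-0.02,0,0,0],
    [-0.57,0,0.14,-0.02,0,0,0],
    [-0.57,0,0.14,-0.02,0,0,0],
    [-0.57,0,0.14,-0.02,0,0,0],
    [-0.57,0,0.14,-0.02,0,0,0],
    [-0.57,0,0.14,-0.02,0,0,0],
    [-0.57,0,0.14,-0.02,0,0,0],
    [-0.57,0,0.14,-0.02,0,0,0]
  ]
}}

```text
clock: 8.22
ee_pos: [513.0, -47.0, 55.4]
eef_rot: [2.603, 1.758, 0.0]
force: [-2.0, 0.8, 0.7]
opening: 0.214
```

Emit:
{"api": "arm_command", "payload": {
  "deltas": [
    [-0.57,0,0.14,-0.02,0,0,0],
    [-0.57,0,0.14,-0.02,0,0,0],
    [-0.57,0,0.14,-0.02,0,0,0],
    [-0.57,0,0.14,-0.02,0,0,0],
    [-0.57,0,0.14,-0.02,0,0,0],
    [-0.57,0,0.14,-0.02,0,0,0],
    [-0.57,0,0.14,-0.02,0,0,0],
    [-0.57,0,0.14,-0.02,0,0,0],
    [-0.57,0,0.14,-0.02,0,0,0],
    [-0.57,0,0.14,-0.02,0,0,0]
  ]
}}

```text
clock: 9.05
ee_pos: [526.0, -52.2, 57.4]
eef_rot: [2.603, 1.758, 0.0]
force: [-2.1, 0.6, 1.0]
opening: 0.217
```

```bash
python3 m.py 6
```

```text
9.05 tcp stand [-42.4  -0.5] 57.383775665473806 F [-2.1  0.6  1. ]
plug px 364.4892578125 257.5005187988281 area 238 end centre stand x -11.256703198645965 z 40.17094759215098
```

View pics/s6.png

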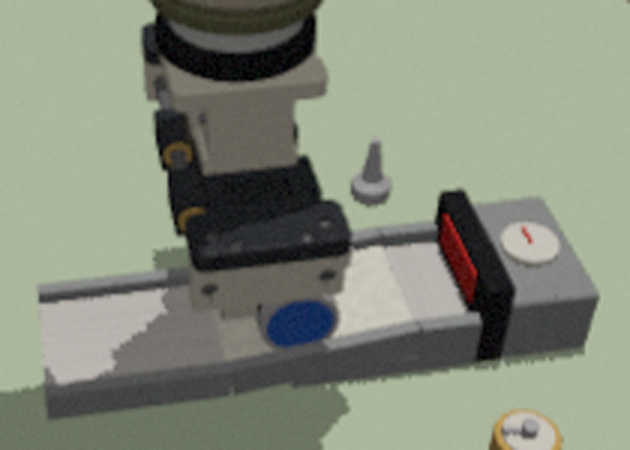

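The sleeve is square at midslope, with its plug at (300,323), and stays in contact with the fingers. I'll keep going.

Emit:
{"api": "arm_command", "payload": {
  "deltas": [
    [-0.57,0,0.14,-0.02,0,0,0],
    [-0.57,0,0.14,-0.02,0,0,0],
    [-0.57,0,0.14,-0.02,0,0,0],
    [-0.57,0,0.14,-0.02,0,0,0],
    [-0.57,0,0.14,-0.02,0,0,0],
    [-0.57,0,0.14,-0.02,0,0,0],
    [-0.57,0,0.14,-0.02,0,0,0],
    [-0.57,0,0.14,-0.02,0,0,0],
    [-0.57,0,0.14,-0.02,0,0,0],
    [-0.57,0,0.14,-0.02,0,0,0]
  ]
}}

```text
clock: 9.93
ee_pos: [539.0, -57.5, 59.4]
eef_rot: [2.603, 1.758, 0.0]
force: [-0.8, 0.7, 0.8]
opening: 0.211
```

Emit:
{"api": "arm_command", "payload": {
  "deltas": [
    [-0.57,0,0.14,-0.02,0,0,0],
    [-0.57,0,0.14,-0.02,0,0,0],
    [-0.57,0,0.14,-0.02,0,0,0],
    [-0.57,0,0.14,-0.02,0,0,0],
    [-0.57,0,0.14,-0.02,0,0,0],
    [-0.57,0,0.14,-0.02,0,0,0],
    [-0.57,0,0.14,-0.02,0,0,0],
    [-0.57,0,0.14,-0.02,0,0,0],
    [-0.57,0,0.14,-0.02,0,0,0],
    [-0.57,0,0.14,-0.02,0,0,0]
  ]
}}

```text
clock: 10.77
ee_pos: [552.0, -62.7, 61.4]
eef_rot: [2.603, 1.758, 0.0]
force: [-0.0, 1.0, 0.7]
opening: 0.217
```

```bash
python3 m.py 7
```

```text
10.7667 tcp stand [-14.4  -0.5] 61.400524598227605 F [-0.   1.   0.7]
plug px 381.4797058105469 253.71527099609375 area 245 end centre stand x 16.615783900321773 z 44.06217994741604
```

Emit:
{"api": "arm_command", "payload": {
  "deltas": [
    [-0.57,0,0.14,-0.02,0,0,0],
    [-0.57,0,0.14,-0.02,0,0,0],
    [-0.57,0,0.14,-0.02,0,0,0],
    [-0.57,0,0.14,-0.02,0,0,0],
    [-0.57,0,0.14,-0.02,0,0,0],
    [-0.57,0,0.14,-0.02,0,0,0],
    [-0.57,0,0.14,-0.02,0,0,0],
    [-0.57,0,0.14,-0.02,0,0,0],
    [-0.57,0,0.14,-0.02,0,0,0],
    [-0.57,0,0.14,-0.02,0,0,0]
  ]
}}

```text
clock: 11.65
ee_pos: [565.0, -67.9, 63.4]
eef_rot: [2.603, 1.758, 0.0]
force: [0.1, 0.2, 0.4]
opening: 0.214
```

Emit:
{"api": "arm_command", "payload": {
  "deltas": [
    [-0.57,0,0.12,-0.017,0,0,0],
    [-0.57,0,0.12,-0.017,0,0,0],
    [-0.57,0,0.12,-0.017,0,0,0],
    [-0.57,0,0.12,-0.017,0,0,0],
    [-0.57,0,0.12,-0.017,0,0,0],
    [-0.57,0,0.12,-0.017,0,0,0],
    [-0.57,0,0.12,-0.017,0,0,0],
    [-0.57,0,0.12,-0.017,0,0,0],
    [-0.57,0,0.12,-0.017,0,0,0],
    [-0.57,0,0.12,-0.017,0,0,0]
  ]
}}

```text
clock: 12.48
ee_pos: [576.1, -72.4, 65.1]
eef_rot: [2.603, 1.758, 0.0]
force: [-1.1, 0.4, 0.6]
opening: 0.219
```

```bash
python3 m.py 8
```

```text
12.4833 tcp stand [11.6 -0.5] 65.08142922809677 F [-1.1  0.4  0.6]
plug px 397.4844970703125 250.1251678466797 area 242 end centre stand x 42.88823704470876 z 47.79514005733142
```

View pics/s8.png

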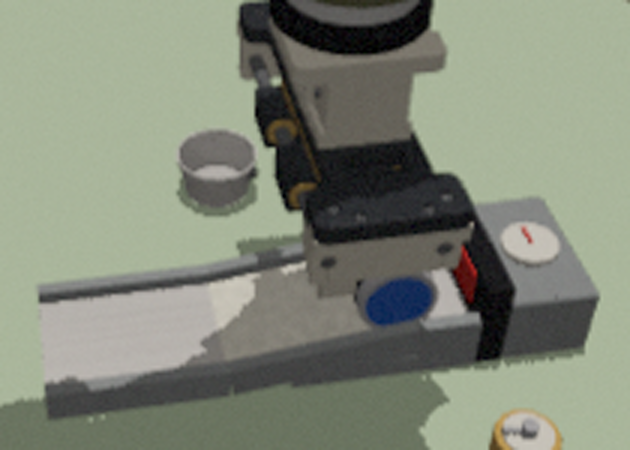

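Emit:
{"api": "arm_command", "payload": {
  "deltas": [
    [-0.57,0,0.1,0,0,0,0],
    [-0.57,0,0.1,0,0,0,0],
    [-0.57,0,0.1,0,0,0,0],
    [-0.57,0,0.1,0,0,0,0],
    [-0.57,0,0.1,0,0,0,0],
    [-0.57,0,0.1,0,0,0,0],
    [-0.57,0,0.1,0,0,0,0],
    [-0.57,0,0.1,0,0,0,0],
    [-0.57,0,0.1,0,0,0,0],
    [-0.57,0,0.1,0,0,0,0]
  ]
}}

```text
clock: 13.37
ee_pos: [585.5, -76.2, 65.1]
eef_rot: [2.603, 1.758, 0.001]
force: [0.0, 0.2, 0.2]
opening: 0.214
```

```bash
python3 m.py 9
```

```text
13.3667 tcp stand [21.8 -0.5] 65.09960216690209 F [0.  0.2 0.2]
plug px 403.5835266113281 248.9412384033203 area 245 end centre stand x 52.95257062217628 z 48.78571564121165
```

Emit:
{"api": "arm_command", "payload": {
  "deltas": [
    [-0.57,0,0.08,0,0,0,0],
    [-0.57,0,0.08,0,0,0,0],
    [-0.57,0,0.08,0,0,0,0],
    [-0.57,0,0.08,0,0,0,0],
    [-0.57,0,0.08,0,0,0,0],
    [-0.57,0,0.08,0,0,0,0],
    [-0.57,0,0.08,0,0,0,0],
    [-0.57,0,0.08,0,0,0,0]
  ]
}}

```text
clock: 14.08
ee_pos: [591.2, -78.5, 65.1]
eef_rot: [2.603, 1.758, 0.0]
force: [0.7, 0.0, -0.3]
opening: 0.212
```

```bash
python3 m.py 10
```

```text
14.0833 tcp stand [28.  -0.5] 65.0733953722414 F [ 0.7  0.  -0.3]
plug px 411.3886413574219 248.6600799560547 area 230 end centre stand x 66.21253984632965 z 47.13834833073014
```

The sleeve dropped in: x is about 66 and z about 47. I'll follow gently to contact so it sits against the stop.

Emit:
{"api": "arm_command", "payload": {
  "deltas": [
    [-0.57,0,0.1,0,0,0,0],
    [-0.57,0,0.1,0,0,0,0],
    [-0.57,0,0.1,0,0,0,0],
    [-0.57,0,0.1,0,0,0,0],
    [-0.57,0,0.1,0,0,0,0],
    [-0.57,0,0.1,0,0,0,0],
    [-0.57,0,0.05,0,0,0,0],
    [-0.57,0,0,0,0,0,0]
  ]
}}

```text
clock: 14.8
ee_pos: [597.3, -81.0, 65.1]
eef_rot: [2.603, 1.758, 0.0]
force: [0.4, 0.1, -0.4]
opening: 0.215
```

```bash
python3 m.py 11
```

```text
14.8 tcp stand [34.5 -0.5] 65.05880127101207 F [ 0.4  0.1 -0.4]
plug px 411.3852233886719 248.58587646484375 area 226 end centre stand x 66.18470908910946 z 47.315326453747446
```

Emit:
{"api": "arm_command", "payload": {
  "deltas": [
    [-0.57,0,0.05,0,0,0,0],
    [-0.57,0,0.05,0,0,0,0],
    [-0.57,0,0.05,0,0,0,0],
    [-0.57,0,0,0,0,0,0]
  ]
}}

```text
clock: 15.18
ee_pos: [597.7, -81.2, 64.9]
eef_rot: [-2.602, -1.758, 0.002]
force: [-4.6, 1.6, 2.3]
opening: 0.218
```

```bash
python3 m.py 12
```

```text
15.1833 tcp stand [35.  -0.6] 64.93225462927339 F [-4.6  1.6  2.3]
plug px 411.5171203613281 248.61512756347656 area 234 end centre stand x 66.41967121680442 z 47.206777949294974
```

It presses firmly against the stop at about 5 N, so it's seated. I'll back off, rise and look.

Emit:
{"api": "arm_command", "payload": {
  "deltas": [
    [-0.57,0,-0.1,0,0,0,0],
    [-0.57,0,-0.1,0,0,0,0],
    [-0.57,0,-0.3,0,0,0,0],
    [-0.57,0,-0.5,0,0,0,0],
    [-0.57,0,-1,0,0,0,0],
    [-0.57,0,-1,0,0,0,0],
    [-0.57,0,-1,-1,0,0,0],
    [-0.57,0,-1,-2,0,0,0],
    [-0.57,0,-1,-3,0,0,0],
    [-0.57,0,-1,-3,0,0,0]
  ]
}}

```text
clock: 16.07
ee_pos: [531.7, -54.8, 156.0]
eef_rot: [-2.602, -1.758, 0.002]
force: [-0.3, 0.3, 0.3]
opening: 0.216
```

Emit:
{"api": "arm_command", "payload": {
  "deltas": [
    [-0.57,2,-1,-3,0,0,0],
    [-0.57,3,-1,-2,0,0,0],
    [-0.57,3,-1,0,0,0,0],
    [-0.57,3,-1,0,0,0,0],
    [-0.57,3,0,0,0,0,0],
    [-0.57,3,0,0,0,0,0],
    [-0.57,3,0,0,0,0,0],
    [-0.57,3,0,0,0,0,0],
    [-0.57,0,0,0,0,0,0],
    [-0.57,0,0,0,0,0,0]
  ]
}}

```text
clock: 16.9
ee_pos: [581.5, 174.8, 205.3]
eef_rot: [-2.6, -1.762, -0.0]
force: [-0.3, -0.2, -0.4]
opening: 0.217
```

```bash
python3 m.py 13; python3 look.py 13; python3 - <<'E'
from h import *
o=np.array([565.5,-67.6]);yaw=np.radians(-21.95)
A=np.array([[np.cos(yaw),-np.sin(yaw)],[np.sin(yaw),np.cos(yaw)]])
for n in("top","side"):
    c=pickle.load(open(n+"13.pkl","rb"));z=c["z_map"]; vv,uu=np.nonzero(z>0)
    p=cv2.undistortPoints(np.stack([uu,vv],1).astype(float)[:,None],c["K"],np.array(c["dist"],float))[:,0]
    zz=z[vv,uu]; X=(np.c_[p*zz[:,None],zz]-c["t"])@c["R"]; L=np.c_[(X[:,:2]-o)@A,X[:,2]]
    for x in range(30,102,4):
        k=(abs(L[:,0]-x)<2)&(abs(L[:,1])<25)&(L[:,2]<90)
        if k.sum():print(n,x,np.median(L[k,2]).round(1),end=" | ")
    print()
E
```

```text
16.9 tcp stand [-75.8 230.8] 205.2512932403003 F [-0.3 -0.2 -0.4]
plug px 411.44482421875 248.59580993652344 area 230 end centre stand x 66.28990095858283 z 47.274067836053234
17.05 [581.5608609  171.46805893 205.32653998] [-0.21944712  0.02863735  0.65339008]
top 30 24.1 | top 34 24.9 | top 38 24.7 | top 42 26.6 | top 46 49.4 | top 50 60.8 | top 54 64.6 | top 58 67.2 | top 62 68.5 | top 66 68.8 | top 70 68.4 | top 74 67.0 | top 78 65.4 | top 82 62.3 | top 86 57.0 | top 90 58.2 | top 94 58.4 | top 98 58.6 | 
side 30 23.9 | side 34 24.1 | side 38 24.9 | side 42 25.6 | side 46 49.4 | side 50 59.4 | side 54 64.6 | side 58 66.8 | side 62 68.0 | side 66 68.5 | side 70 68.2 | side 74 67.0 | side 78 65.3 | side 82 62.1 | side 86 57.7 | side 90 57.7 | side 94 58.5 | side 98 58.3 |
```

View pics/l13.png

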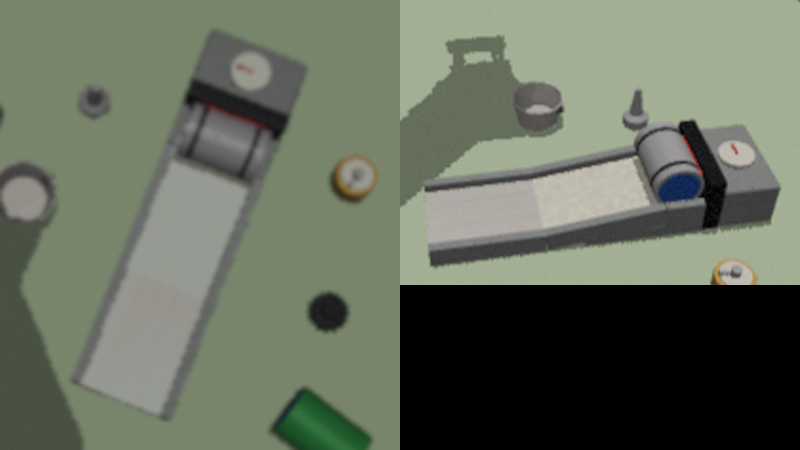

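The sleeve lies seated in the nest against the stop, at (225,140) in the top half and (668,165) in the side half. Its top is at 68.6 mm, so its centre is at about 46.6, and stand x is about 66. The bystanders haven't moved and the arm is clear.

```bash
python3 -c "
from cell import arm
print(arm.hand_in())"
```

```text
the job is handed in; nothing more can be done
None
```

The steel sleeve is in the nest against the black stop, and the job is handed in. I pushed it from behind with the partly closed fingertips at about 10–17 mm/s. It stayed in contact up the ramp until it dropped over the crest by itself. I then closed up to it gently, and it pressed on the stop at about 5 N. After that I backed off, rose and moved clear.

**Last checks:**
- **Seating:** its centre is at stand x of about 66 mm and about 46.6 mm high (expected 65–67 and 46). It had not moved between the last push and about 2 s later, with the arm clear.
- **Bystanders:** the hood, knob, nozzle, timer and green decoy looked unmoved in the final pictures.
- **Limits:** the job took about 17 s of the 48 s allowed, and the highest wrist force I read was about 5 N.

**Small disagreements:**
- The view of the sleeve's end plug put its height at 47.2 mm, about 1 mm above the depth-map value.
- The sleeve sat about 31 mm ahead of the TCP during the push, where I expected 29.5 mm. Both are within the 2 mm calibration.
- My first estimate of the stand's yaw was off by 0.9°. I corrected it from the rail edges before the approach.

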